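# Set a syringe pump's pusher to the gauge mark with its thumbwheel

### The job

A syringe has just been laid in the syringe pump. First swing the blue clamp over and press it down onto the barrel with a fingertip; then roll the knurled thumbwheel away from the robot under a fingertip, stroke by stroke, until the gap to the syringe has closed so far that the pusher's black pointer stands on the red index clip of the gauge bar, and draw back. Nothing needs to be gripped or lifted: move the pusher only through the wheel, and leave the syringe, the clip and the things around the pump where they are.

Things in the scene. Friction and masses are not known exactly. Their poses are not given: they have to be found in the camera images.
- pump: White and grey syringe pump, fixed to the bench: base 106 x 263 mm, drive housing (94 x 70 mm, top 62 mm above the bench) at its right end, syringe saddle at its left. Origin on the bench under the middle; x points away from the robot, y (left) along the lead screw from wheel to syringe, z up; yawed up to 0.25 rad. Nothing on it rises above 72 mm except the open clamp.
- wheel_top (a point): Top of the knurled black rubber thumbwheel, 70 mm above the bench; pump x 0, y -110 mm. The wheel (radius 24 mm, 16 mm wide, axle along pump y) stands 8 mm out of a slot (44 x 20 mm) in the housing's top. Its shaft is rigid: pressed with some 3 to 10 N and stroked along pump x at constant height, it rolls with the fingertip without slip.
- wheel (a joint): Turn of the thumbwheel (rad), 0 at the start; grows as its top goes away from the robot (+x of the pump). Each rad (24 mm of rim travel) drives the pusher 4.5 mm towards the syringe; turning back draws it back. It needs about 0.8 N at the rim and stays where it is left.
- pusher: Aluminium pusher block (82 x 18 mm, top 66 mm above the bench) on two guide rods, driven by the wheel along +y of the pump. Origin under its middle, 20 mm above the bench. Not to be touched.
- pointer (a point): End of the thin black pointer (1.6 mm wide) on the robot side of the pusher, over the gauge bar, 57.5 mm above the bench. It travels along pump y with the pusher.
- mark (a point): Middle of the red index clip (5 mm wide along the gauge bar), at its top face 53 mm above the bench. The clip sits 14 to 32 mm ahead (+y of the pump) of the pointer at the start. It is held on the bar by friction and is not to be shifted.
- clamp (a joint): Opening of the blue barrel clamp (rad): 0 is down on the barrel; 1.6 to 1.95 at the start (upright or leaning towards the robot). It closes as its free end goes over, away from the robot (+x of the pump), and then down. Light friction (0.022 N m) holds it where it is left.
- clamp_hinge (a point): Hinge axis of the clamp (along pump y), in its middle, 56 mm above the bench, on the robot side of the syringe; pump x -36, y +62 mm.
- clamp_end (a point): Middle of the free end face of the clamp, a blue bar 20 mm wide and 6 mm thick that reaches 68 mm from its hinge; this point is 66 mm out. Closed, the bar lies level, its top 66 mm above the bench.
- syringe: Clear 20 ml syringe lying loose in the saddle, 122 mm long, barrel 21 mm across, its axis 48 mm above the bench, plunger end towards the pusher (61 mm from the origin, 40 mm from the pusher's face at the start). Origin 12 mm under the barrel's axis, half-way along; its y is along the pump's y.
- beaker: Bystander: empty clear beaker, 52 mm across, 66 mm high, right of the pump; origin under its centre.
- vial_white: Bystander: small vial with white cap, 27 mm across, 56 mm high; origin under its centre.
- vial_amber: Bystander: amber vial with black cap, 27 mm across, 56 mm high; origin under its centre.
- timer: Bystander: white bench timer lying flat, 56 x 62 x 18 mm; origin under its centre.
- marker_blue: Bystander: white marker pen with blue cap lying flat, 130 mm long, 13 mm thick; origin under its centre.
- cap_blue: Bystander: blue bottle cap, 35 mm across, 14 mm high, right of the pump; origin under its centre.
- filter_1: Bystander: white syringe filter, 26 mm across, 18 mm high, behind the pump; origin under its centre.
- dish_1: Bystander: lidded petri dish, 56 mm across, 11 mm high, behind the pump; origin under its centre.

How it is judged:
By the outcome, as a careful person would: the job done as asked, in the order asked, and still so for the second after the job is handed in, with the robot touching nothing.
It also fails if it takes over 61 s, if anything falls off the work surface, if the arm or the gripper's body presses on something with over 40 N, if the wrist force passes 120 N, or if a joint passes its speed limit or range.

### The arm

A 6-joint arm with a two-finger parallel gripper is mounted at the origin on a cart in front of the work surface, level with it; the furniture and walls round the work are solid. World frame = base frame: x ahead of the robot, y to its left, z up, the work surface at z = 0. Lengths are in m, angles in rad, forces in N, time in s.
With the tool pointing down it reaches from about 0.325 to 0.775 m from the base axis. Payload 9.3 kg.
Tool frame: the origin (TCP) lies at the very end of the fingers, on their centre line; the grasp point (between the pads) lies 19 mm behind it; z points along the fingers, y is the line along which they close (so a half turn about z gives the same grasp; the last joint's range is limited). The gripper opens to 85 mm and grips with 20 to 120 N. Pads are 22 mm wide; open, the fingers measure 114 mm over their backs; the gripper's body (76 mm by 85 mm) begins 54 mm behind the grasp point. The pads swing forward as they close: fully open they stand 13 mm farther back than shut.
Start: joints at [1.088, 0.259, 0.021, 1.334, 0, 1.418], TCP at [0.178, 0.52, 0.231] pointing down, gripper open.
Joint ranges: [-3.04, 3.04], [-0.91, 1.82], [-1.04, 1.36], [-1.92, 1.95], [-1.52, 1.45], [-3.14, 3.14]. Speed limits (rad/s): [2.22, 2.22, 2.79, 3.14, 3.14, 3.14].

### API

Orientations are given as a rotation vector (axis times angle).
In Python, from bench import * gives the robot as it stands.
- The arm moves only by the tool send_rows, never from a script. Its argument "rows" is a list of rows, each an object of numbers: "ax", "ay", "az": the turn, a rotation vector about the tool's x, y, z in rad; "dx", "dy", "dz": the shift along the tool's x, y, z in m; "grip": the opening, from -1 (shut) to 1 (fully open). In form: [{"ax": .., "ay": .., "az": .., "dx": .., "dy": .., "dz": .., "grip": ..}, ...]. A call has 1 to 20 rows; each row shifts and turns the commanded pose from where the row before left it, along the tool's axes as they then stand; what a row does not reach is not made up. A row lasts 1/12 s, in which the tool goes at most 41.7 mm and 7.16 degrees, less where a joint would pass 70% of its speed; a pose out of reach is approached as far as the arm can. A call with a gripper value outside its range is refused whole. The fingers move at their own pace and stop on an object; the grip force is fixed at half the most. Time passes only in rows, so rows that do not move let the fingers close. It gives the time, the measured TCP pose, the force, the opening and the grip force at its end, in the units of the state.
- get_obs(): the state, without advancing time (a new reading comes with each control period).
- read_camera(name): name is "scene" or "top" or "wrist"; returns the picture (480x640x3 uint8, red, green, blue); there is no depth.
- camera_info(name): a dict with "intrinsics" (3x3 intrinsics, pixels), "xyz" and "attitude" of the camera in the world. Camera axes: x right, y down, z forward; pixel columns grow to the right and rows downward; lengths in m; the calibration is good to about 2 mm. The wrist camera is an equidistant fisheye: a pixel r from the principal point sees the ray r / f radians off the axis. A picture is of the moment at which its call begins: read the wrist's pose just before it. camera_info takes no time and is no camera call; for the wrist camera it gives the pose at the moment of the call.
- close_job(): hands the job in; it is judged then, once.
The state is a dict: "time": time; "qpos": joint angles; "joint_vel": joint speeds; "joint_efforts": joint torques, N m; "ee_pos": TCP position; "tcp_rot": TCP orientation; "force": force on the tool from outside, world axes, zero at the start; "wrist_torque": the same for the moment, N m; "width": opening from 0.0 (shut) to 1.0 (fully open); "grip_force": force on a finger pad.
Only numpy, scipy, OpenCV 4.12 (cv2) and the standard library are available. Lean on these libraries where they do the work, as an engineer would, in place of code of your own. Each camera call takes 0.05 s, during which the arm holds its last target. There are 200 camera calls.

## Working session

There is one attempt and no reset: what is moved stays moved. The work goes in short steps, Python scripts to look and compute and a tool call to move; the robot and the scene stay as the last step left them, time stands still between calls to the robot, and variables do not carry over. Pictures are saved under pics/ and viewed, at most 12 in all, crops included, and the job is handed in when it is done.

Besides the shell and the picture viewer there is one more tool, called in YAML: its name, and indented under it one key for each argument. send_rows: Moves the arm, as the interface text tells. Its arguments: {"type":"object","properties":{"rows":{"type":"array"}},"required":["rows"]}

```bash
mkdir -p pics
python3 - <<'E'
from bench import *
import cv2
o=get_obs(); print({k:o[k] for k in ('time','ee_pos','tcp_rot','force','width')})
for n in ('scene','top'):
    i=camera_info(n); print(n,i)
    cv2.imwrite(f'pics/{n}0.png',read_camera(n)[:,:,::-1])
E
```

```text
{'time': 0.0, 'ee_pos': array([0.17797806, 0.520103  , 0.2306571 ]), 'tcp_rot': array([-5.15646578e-01, -3.09853998e+00,  2.03581162e-03]), 'force': array([ 0.13845295,  0.33693298, -0.1469954 ]), 'width': 1.0000826805216265}
scene {'intrinsics': array([[449.10458566,   0.        , 317.29114882],
       [  0.        , 449.10458566, 238.13885947],
       [  0.        ,   0.        ,   1.        ]]), 'xyz': array([-0.16549791,  0.49821408,  0.53921096]), 'attitude': array([-0.99144614,  2.13918936, -1.30938228])}
top {'intrinsics': array([[541.01452081,   0.        , 323.5730269 ],
       [  0.        , 541.01452081, 246.30055453],
       [  0.        ,   0.        ,   1.        ]]), 'xyz': array([ 0.31601394, -0.0844466 ,  1.32126132]), 'attitude': array([-2.13664825,  2.12158346, -0.20754087])}
```

View pics/scene0.png

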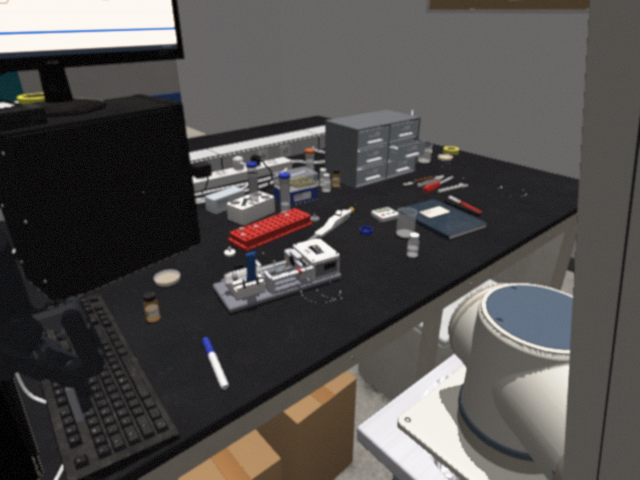

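View pics/top0.png

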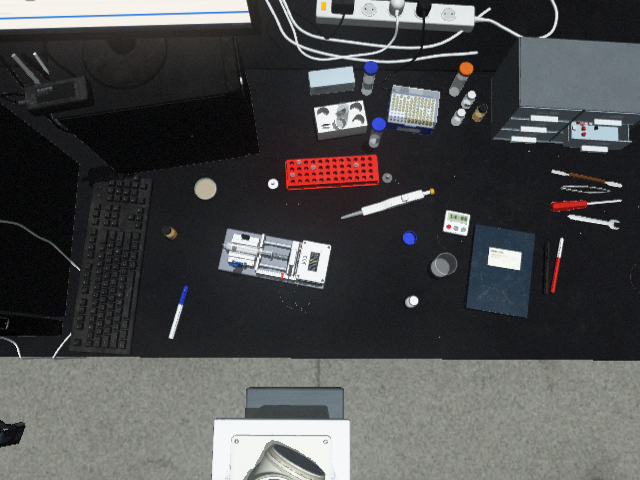

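```bash
cat > h.py <<'E'
from bench import *
import cv2, numpy as np
from scipy.spatial.transform import Rotation as R
def ray(n,uv,info=None):
    i=info or camera_info(n);K=i['intrinsics'];M=R.from_rotvec(i['attitude']).as_matrix()
    x=(uv[0]-K[0,2])/K[0,0];y=(uv[1]-K[1,2])/K[1,1]
    if n=='wrist':
        r=np.hypot(x,y);s=np.sin(r)/max(r,1e-9);d=np.array([x*s,y*s,np.cos(r)])
    else: d=np.array([x,y,1.])
    return i['xyz'],M@d
def onz(n,uv,z,info=None):
    o,d=ray(n,uv,info);return o+d*(z-o[2])/d[2]
def proj(n,P,info=None):
    i=info or camera_info(n);K=i['intrinsics'];M=R.from_rotvec(i['attitude']).as_matrix()
    p=M.T@(np.array(P)-i['xyz'])
    if n=='wrist':
        t=np.arctan2(np.hypot(p[0],p[1]),p[2]);q=p[:2]/np.hypot(p[0],p[1])*t
    else: q=p[:2]/p[2]
    return q*K[0,0]+K[:2,2]
E
python3 - <<'E'
from h import *
t=cv2.imread('pics/top0.png')
c=t[220:300,205:345]; cv2.imwrite('pics/topc.png',cv2.resize(c,None,fx=5.7,fy=5.7,interpolation=cv2.INTER_CUBIC))
g=cv2.cvtColor(t,cv2.COLOR_BGR2GRAY)
m=(g>60).astype(np.uint8); m[:,:205]=0;m[:,345:]=0;m[:222]=0;m[295:]=0
cs=max(cv2.findContours(m,0,2)[0],key=cv2.contourArea)
b=cv2.boxPoints(cv2.minAreaRect(cs));print(b)
for p in b: print(onz('top',p,0.0).round(4),onz('top',p,0.02).round(4))
hsv=cv2.cvtColor(t,cv2.COLOR_BGR2HSV).astype(int)
red=(m>=0)&((hsv[...,0]<8)|(hsv[...,0]>172))&(hsv[...,1]>130)&(hsv[...,2]>80)
red[:225]=0;red[300:]=0;red[:,:205]=0;red[:,345:]=0
y,x=np.nonzero(red);print('red',x.mean(),y.mean(),len(x),onz('top',(x.mean(),y.mean()),.053))
E
```

```text
[[217.12077 270.0226 ]
 [225.67924 224.37733]
 [331.883   244.29056]
 [323.32452 289.93585]]
[0.5012 0.1647 0.    ] [0.4984 0.1609 0.02  ]
[0.6164 0.1482 0.    ] [0.6119 0.1447 0.02  ]
[ 0.5679 -0.1174  0.    ] [ 0.5641 -0.1169  0.02  ]
[ 0.454  -0.0968  0.    ] [ 0.4519 -0.0966  0.02  ]
red 281.6666666666667 276.0 9 [0.48073127 0.00214161 0.053     ]
```

View pics/topc.png

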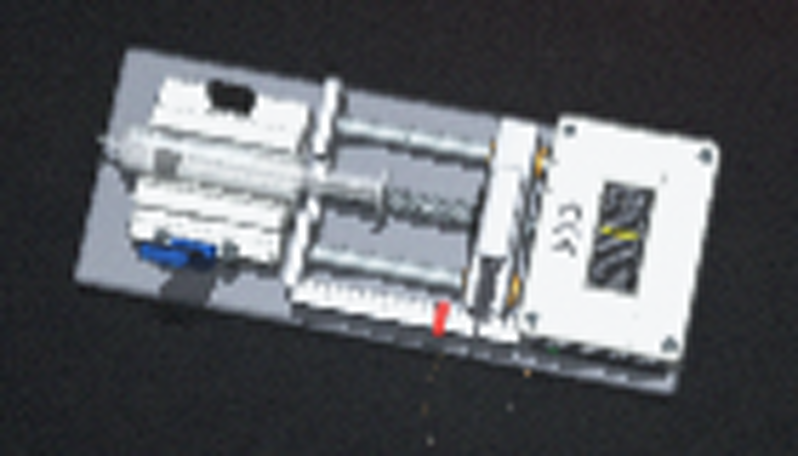

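Run:
```python
from h import *
f=lambda p,z:onz('top',(205+(p[0]+.5)/5.7-.5,220+(p[1]+.5)/5.7-.5),z)
c=[f(p,.062) for p in((563,117),(717,150),(680,358),(525,330))]
for q in c: print(q.round(4))
print('sizes',[np.linalg.norm(c[i]-c[(i+1)%4]).round(4) for i in range(4)])
for i,j in((1,0),(2,3)):
    d=c[i]-c[j];print('yaw',np.arctan2(d[0],-d[1]))
for i,j in((3,0),(2,1)):
    d=c[j]-c[i];print('yaw',np.arctan2(d[1],d[0]))
w=f((624,238),.064);print('wheel',w, 'housing mid',np.mean(c,0))
bl=[f(p,.012) for p in((128,48),(78,283),(675,392))]
for q in bl: print(q.round(4))
d=bl[0]-bl[1];print('yaw',np.arctan2(d[1],d[0]),np.linalg.norm(d)); d=bl[1]-bl[2];print('yaw',np.arctan2(-d[0],d[1]),np.linalg.norm(d))
print('mid diag',(bl[0]+bl[2])/2)
print('red',f((440,318),.053),'ptr',f((478,325),.0575))
# clamp in scene: blue
for n in('top','scene'):
    t=cv2.imread(f'pics/{n}0.png');h=cv2.cvtColor(t,cv2.COLOR_BGR2HSV).astype(int)
    m=((h[...,0]>105)&(h[...,0]<125)&(h[...,1]>130)&(h[...,2]>60)).astype(np.uint8)
    N,l,s,cc=cv2.connectedComponentsWithStats(m)
    for k in range(1,N):
        if s[k,4]>8: print(n,s[k],cc[k])
```

```text
[ 0.5656 -0.0481  0.062 ]
[ 0.5522 -0.1123  0.062 ]
[ 0.4652 -0.0974  0.062 ]
[ 0.4763 -0.0337  0.062 ]
sizes [np.float64(0.0655), np.float64(0.0882), np.float64(0.0647), np.float64(0.0905)]
yaw -0.20674189514276925
yaw -0.17223469448944398
yaw -0.1603682246977259
yaw -0.1691950721605039
wheel [ 0.51457468 -0.07402101  0.064     ] housing mid [ 0.51485419 -0.07289729  0.062     ]
[0.6045 0.1423 0.012 ]
[0.5015 0.1597 0.012 ]
[ 0.4566 -0.0959  0.012 ]
yaw -0.16685420623811265 0.10448208629734673
yaw -0.173862190955242 0.2595171954290412
mid diag [0.53056966 0.02320805 0.012     ]
red [0.48221265 0.00190283 0.053     ] ptr [ 0.47883362 -0.014118    0.0575    ]
top [132  13  36   2  37] [149.94594595  13.94594595]
top [169  12  73   2  74] [204.97297297  12.47297297]
top [95 14 35  2 36] [112.47222222  14.97222222]
top [24 17 34  1 34] [40.5 17. ]
top [59 16 35  1 35] [76. 16.]
top [ 0 18 22  1 22] [10.5 18. ]
top [363  61  15  14 157] [370.47770701  67.40127389]
top [371 117  17  15 179] [378.60335196 123.90502793]
top [402 230  15  15 167] [409.33532934 237.43712575]
top [230 262  13   5  41] [236.12195122 263.87804878]
top [179 285  10  20 106] [183.36792453 294.52830189]
scene [57 31 23  1 23] [68. 31.]
scene [96 30 14  1 14] [102.5  30. ]
scene [ 0 33 16  1 16] [ 7.5 33. ]
scene [20 32 28  1 28] [33.5 32. ]
scene [159  94  21   7  80] [171.575   96.4375]
scene [247 161  11   6  52] [251.76923077 163.53846154]
scene [279 173  10   6  50] [283.64 175.24]
scene [275 189   4  10  29] [276.44827586 194.17241379]
scene [311 188   6  11  51] [313.96078431 192.68627451]
scene [291 193   4  11  24] [291.79166667 198.125     ]
scene [360 226  13   9 100] [366.03 229.94]
scene [246 251  10  11  75] [250.73333333 255.61333333]
scene [202 336  12  17 128] [207.09375   344.2734375]
```

send_rows:
  rows:
    - {"az": -0.08,"grip": -1}
    - {"az": -0.08,"grip": -1}
    - {"dx": -0.0187,"dy": -0.0233,"dz": -0.0028,"grip": -1}
    - {"dx": -0.0187,"dy": -0.0233,"dz": -0.0028,"grip": -1}
    - {"dx": -0.0187,"dy": -0.0233,"dz": -0.0028,"grip": -1}
    - {"dx": -0.0187,"dy": -0.0233,"dz": -0.0028,"grip": -1}
    - {"dx": -0.0187,"dy": -0.0233,"dz": -0.0028,"grip": -1}
    - {"dx": -0.0187,"dy": -0.0233,"dz": -0.0028,"grip": -1}
    - {"dx": -0.0187,"dy": -0.0233,"dz": -0.0028,"grip": -1}
    - {"dx": -0.0187,"dy": -0.0233,"dz": -0.0028,"grip": -1}
    - {"dx": -0.0187,"dy": -0.0233,"dz": -0.0028,"grip": -1}
    - {"dx": -0.0187,"dy": -0.0233,"dz": -0.0028,"grip": -1}
    - {"dx": -0.0187,"dy": -0.0233,"dz": -0.0028,"grip": -1}
    - {"dx": -0.0187,"dy": -0.0233,"dz": -0.0028,"grip": -1}
    - {"dx": -0.0187,"dy": -0.0233,"dz": -0.0028,"grip": -1}
    - {"dx": -0.0187,"dy": -0.0233,"dz": -0.0028,"grip": -1}
    - {"dx": -0.0187,"dy": -0.0233,"dz": -0.0028,"grip": -1}
    - {"dx": -0.0187,"dy": -0.0233,"dz": -0.0028,"grip": -1}
    - {"dx": -0.0187,"dy": -0.0233,"dz": -0.0028,"grip": -1}
    - {"grip": -1}

```text
validation failed for argument at $.ro...
```

Run:
```python
from h import *
import pickle
o=get_obs(); print({k:o[k] for k in ('time','ee_pos','tcp_rot','force','width')})
i=camera_info('wrist');print(i,R.from_rotvec(o['tcp_rot']).as_matrix())
cv2.imwrite('pics/w1.png',read_camera('wrist')[:,:,::-1]);pickle.dump(i,open('w1.pkl','wb'))
```

```text
{'time': 0.1, 'ee_pos': array([0.17801806, 0.52012946, 0.23072735]), 'tcp_rot': array([-5.15693527e-01, -3.09857032e+00,  1.80034179e-03]), 'force': array([-0.66556586, -0.34655511,  1.11085656]), 'width': 1.0009533214368593}
{'intrinsics': array([[371.64829954,   0.        , 319.05232921],
       [  0.        , 371.64829954, 244.0395194 ],
       [  0.        ,   0.        ,   1.        ]]), 'xyz': array([0.10934312, 0.54326497, 0.37303021]), 'attitude': array([2.35208313, 1.68439364, 0.2476697 ])} [[-9.46095467e-01  3.23887367e-01 -5.84362791e-04]
 [ 3.23887827e-01  9.46094890e-01 -1.06479111e-03]
 [ 2.07990261e-04 -1.19666204e-03 -9.99999262e-01]]
```

View pics/w1.png

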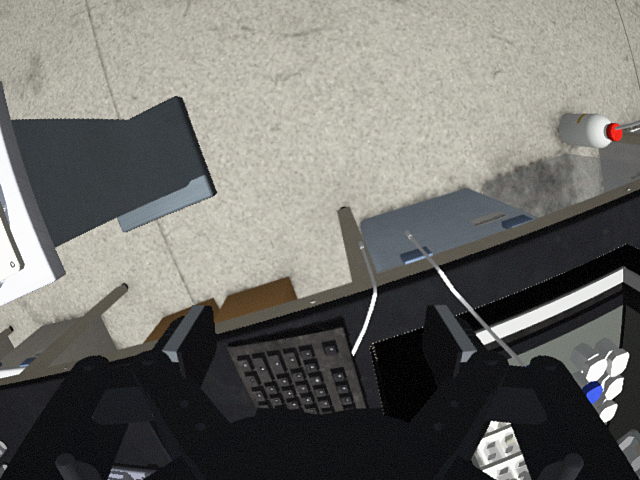

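send_rows:
  rows:
    - {"ax": 0,"ay": 0,"az": -0.08,"dx": 0,"dy": 0,"dz": -0.01,"grip": -1}
    - {"ax": 0,"ay": 0,"az": -0.08,"dx": 0,"dy": 0,"dz": -0.01,"grip": -1}
    - {"ax": 0,"ay": 0,"az": 0,"dx": -0.0222,"dy": -0.0238,"dz": -0.003,"grip": -1}
    - {"ax": 0,"ay": 0,"az": 0,"dx": -0.0222,"dy": -0.0238,"dz": -0.003,"grip": -1}
    - {"ax": 0,"ay": 0,"az": 0,"dx": -0.0222,"dy": -0.0238,"dz": -0.003,"grip": -1}
    - {"ax": 0,"ay": 0,"az": 0,"dx": -0.0222,"dy": -0.0238,"dz": -0.003,"grip": -1}
    - {"ax": 0,"ay": 0,"az": 0,"dx": -0.0222,"dy": -0.0238,"dz": -0.003,"grip": -1}
    - {"ax": 0,"ay": 0,"az": 0,"dx": -0.0222,"dy": -0.0238,"dz": -0.003,"grip": -1}
    - {"ax": 0,"ay": 0,"az": 0,"dx": -0.0222,"dy": -0.0238,"dz": -0.003,"grip": -1}
    - {"ax": 0,"ay": 0,"az": 0,"dx": -0.0222,"dy": -0.0238,"dz": -0.003,"grip": -1}
    - {"ax": 0,"ay": 0,"az": 0,"dx": -0.0222,"dy": -0.0238,"dz": -0.003,"grip": -1}
    - {"ax": 0,"ay": 0,"az": 0,"dx": -0.0222,"dy": -0.0238,"dz": -0.003,"grip": -1}
    - {"ax": 0,"ay": 0,"az": 0,"dx": -0.0222,"dy": -0.0238,"dz": -0.003,"grip": -1}
    - {"ax": 0,"ay": 0,"az": 0,"dx": -0.0222,"dy": -0.0238,"dz": -0.003,"grip": -1}
    - {"ax": 0,"ay": 0,"az": 0,"dx": -0.0222,"dy": -0.0238,"dz": -0.003,"grip": -1}
    - {"ax": 0,"ay": 0,"az": 0,"dx": -0.0222,"dy": -0.0238,"dz": -0.003,"grip": -1}
    - {"ax": 0,"ay": 0,"az": 0,"dx": -0.0222,"dy": -0.0238,"dz": -0.003,"grip": -1}
    - {"ax": 0,"ay": 0,"az": 0,"dx": -0.0222,"dy": -0.0238,"dz": -0.003,"grip": -1}
    - {"ax": 0,"ay": 0,"az": 0,"dx": -0.0222,"dy": -0.0238,"dz": -0.003,"grip": -1}
    - {"ax": 0,"ay": 0,"az": 0,"dx": -0.0222,"dy": -0.0238,"dz": -0.003,"grip": -1}

```text
time: 1.82
ee_pos: [0.5001, 0.029, 0.3053]
tcp_rot: [-0.267, -3.13, -0.0]
force: [0.2, 0.5, 0.5]
width: -0.001
grip_force: 0.0
```

Run:
```python
from h import *
import pickle
o=get_obs(); print({k:o[k] for k in ('time','ee_pos','tcp_rot','force','width')})
i=camera_info('wrist')
cv2.imwrite('pics/w2.png',read_camera('wrist')[:,:,::-1]);pickle.dump(i,open('w2.pkl','wb'))
```

```text
{'time': 1.8167, 'ee_pos': array([0.50007565, 0.0290124 , 0.30530129]), 'tcp_rot': array([-2.66660520e-01, -3.13000335e+00, -8.65913031e-05]), 'force': array([0.1757225 , 0.51537376, 0.51390546]), 'width': -0.0007535973818497874}
```

View pics/w2.png

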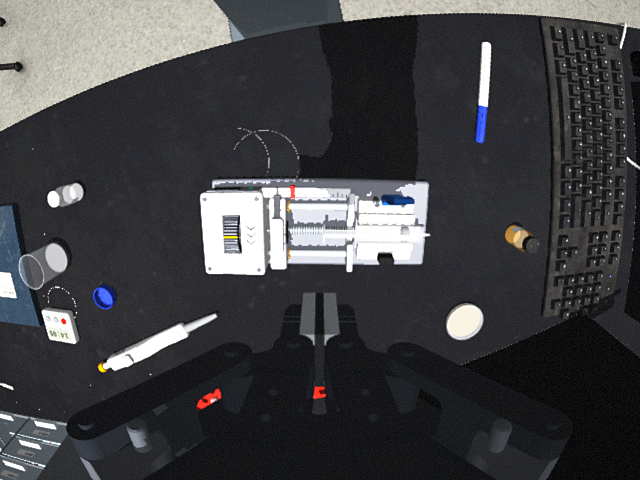

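Run:
```python
from h import *
import pickle
i=pickle.load(open('w2.pkl','rb'));t=cv2.imread('pics/w2.png')
cv2.imwrite('pics/w2c.png',cv2.resize(t[172:284,195:440],None,fx=3.2,fy=3.2,interpolation=cv2.INTER_CUBIC))
g=cv2.cvtColor(t,cv2.COLOR_BGR2GRAY);h=cv2.cvtColor(t,cv2.COLOR_BGR2HSV).astype(int)
sl=(g[210:260,218:245]<140);y,x=np.nonzero(sl);u=((x.min()+x.max())/2+218,(y.min()+y.max())/2+210)
print('slot',x.min()+218,x.max()+218,y.min()+210,y.max()+210)
w=onz('wrist',u,.062,i);print('wheel',w)
m=((h[...,0]<8)|(h[...,0]>172))&(h[...,1]>130)&(h[...,2]>80);m[:170]=0;m[285:]=0;m[:,:195]=0;m[:,440:]=0
y,x=np.nonzero(m);print('red',x.min(),x.max(),y.min(),y.max(),onz('wrist',(x.mean(),y.mean()),.053,i))
b=((h[...,0]>105)&(h[...,0]<125)&(h[...,1]>130)&(h[...,2]>60));b[:170]=0;b[285:]=0;b[:,:370]=0;b[:,440:]=0
y,x=np.nonzero(b);print('blue',x.min(),x.max(),y.min(),y.max(),x.mean(),y.mean())
ho=(g>170).astype(np.uint8);ho[:,:197]=0;ho[:,267:]=0;ho[:190]=0;ho[280:]=0
r=cv2.minAreaRect(max(cv2.findContours(ho,0,2)[0],key=cv2.contourArea));bp=cv2.boxPoints(r)
P=[onz('wrist',p,.062,i) for p in bp];print(np.round(P,4),[np.linalg.norm(P[k]-P[k-1]).round(4) for k in range(4)])
yaw=-.17;ex=np.array([np.cos(yaw),np.sin(yaw),0]);ey=np.array([-ex[1],ex[0],0])
O=w+.11*ey;O[2]=0;print('O',O)
H=O-.036*ex+.062*ey
for n,inf in(('wrist',i),('top',None),('scene',None)):
  for z in(.056,.122): print(n,z,[proj(n,H+ey*s+[0,0,z],inf).round(1) for s in(-.01,.01)])
```

```text
slot 223 241 215 252
wheel [ 0.51528169 -0.07054814  0.062     ]
red 290 294 185 197 [0.48233499 0.00246311 0.053     ]
blue 382 413 195 204 396.45882352941175 199.63529411764705
[[ 0.4614 -0.0953  0.062 ]
 [ 0.4752 -0.0237  0.062 ]
 [ 0.5677 -0.0431  0.062 ]
 [ 0.5557 -0.1201  0.062 ]] [np.float64(0.0975), np.float64(0.0729), np.float64(0.0945), np.float64(0.0779)]
O [0.53389175 0.03786619 0.        ]
wrist 0.056 [array([381., 200.]), array([399.1, 200.3])]
wrist 0.122 [array([392.8, 212.7]), array([414., 213.])]
top 0.056 [array([242.4, 264.4]), array([234.1, 262.9])]
top 0.122 [array([238.3, 260. ]), array([229.6, 258.4])]
scene 0.056 [array([255.1, 277.2]), array([245.9, 279.9])]
scene 0.122 [array([253. , 248.5]), array([243.4, 251. ])]
```

View pics/w2c.png

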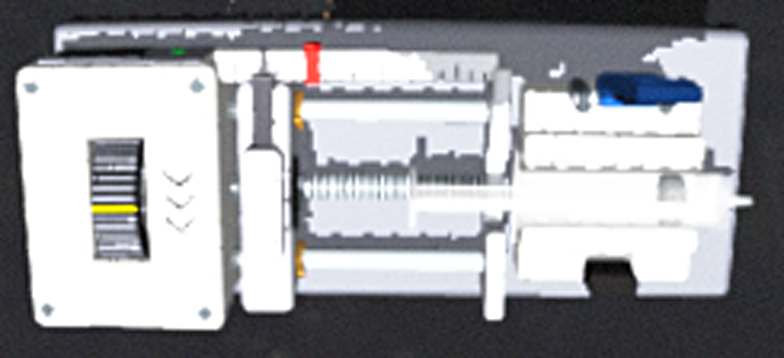

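send_rows:
  rows:
    - {"ax": 0,"ay": 0,"az": 0,"dx": 0.0165,"dy": 0.019,"dz": 0,"grip": -1}
    - {"ax": 0,"ay": 0,"az": 0,"dx": 0.0165,"dy": 0.019,"dz": 0,"grip": -1}
    - {"ax": 0,"ay": 0,"az": 0,"dx": 0.0165,"dy": 0.019,"dz": 0.01,"grip": -1}
    - {"ax": 0,"ay": 0,"az": 0,"dx": 0.0165,"dy": 0.019,"dz": 0.02,"grip": -1}
    - {"ax": 0,"ay": 0,"az": 0,"dx": 0,"dy": 0,"dz": 0.025,"grip": -1}
    - {"ax": 0,"ay": 0,"az": 0,"dx": 0,"dy": 0,"dz": 0.025,"grip": -1}
    - {"ax": 0,"ay": 0,"az": 0,"dx": 0,"dy": 0,"dz": 0.025,"grip": -1}
    - {"ax": 0,"ay": 0,"az": 0,"dx": 0,"dy": 0,"dz": 0.025,"grip": -1}
    - {"ax": 0,"ay": 0,"az": 0,"dx": 0,"dy": 0,"dz": 0.025,"grip": -1}
    - {"ax": 0,"ay": 0,"az": 0,"dx": 0,"dy": 0,"dz": 0.025,"grip": -1}
    - {"ax": 0,"ay": 0,"az": 0,"dx": 0,"dy": 0,"dz": 0.02,"grip": -1}
    - {"ax": 0,"ay": 0,"az": 0,"dx": 0,"dy": 0,"dz": 0,"grip": -1}

```text
time: 2.87
ee_pos: [0.4451, 0.1165, 0.1019]
tcp_rot: [-0.266, -3.124, 0.002]
force: [-0.7, 0.7, 0.5]
width: 0.001
grip_force: 0.0
```

Run:
```python
from h import *
import pickle
o=get_obs(); print({k:o[k] for k in ('time','ee_pos','tcp_rot','force','width')})
i=camera_info('wrist')
cv2.imwrite('pics/w3.png',read_camera('wrist')[:,:,::-1]);pickle.dump(i,open('w3.pkl','wb'))
```

```text
{'time': 2.8667, 'ee_pos': array([0.44508663, 0.11650278, 0.10191708]), 'tcp_rot': array([-2.65964446e-01, -3.12426214e+00,  1.53445798e-03]), 'force': array([-0.67111754,  0.70831092,  0.49749083]), 'width': 0.0009462160649295887}
```

View pics/w3.png

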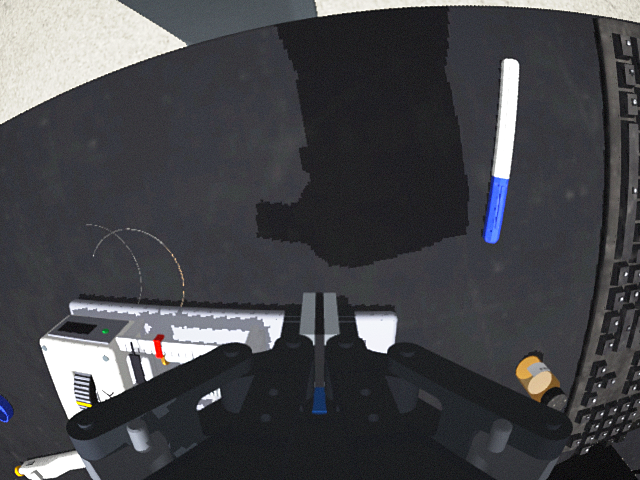

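send_rows:
  rows:
    - {"ax": 0,"ay": 0,"az": 0,"dx": -0.005,"dy": 0,"dz": -0.001,"grip": -1}
    - {"ax": 0,"ay": 0,"az": 0,"dx": -0.005,"dy": 0,"dz": -0.001,"grip": -1}
    - {"ax": 0,"ay": 0,"az": 0,"dx": -0.005,"dy": 0,"dz": -0.001,"grip": -1}
    - {"ax": 0,"ay": 0,"az": 0,"dx": -0.005,"dy": 0,"dz": -0.001,"grip": -1}
    - {"ax": 0,"ay": 0,"az": 0,"dx": -0.005,"dy": 0,"dz": -0.001,"grip": -1}
    - {"ax": 0,"ay": 0,"az": 0,"dx": -0.005,"dy": 0,"dz": 0,"grip": -1}
    - {"ax": 0,"ay": 0,"az": 0,"dx": -0.005,"dy": 0,"dz": 0,"grip": -1}
    - {"ax": 0,"ay": 0,"az": 0,"dx": -0.005,"dy": 0,"dz": 0,"grip": -1}
    - {"ax": 0,"ay": 0,"az": 0,"dx": -0.005,"dy": 0,"dz": 0,"grip": -1}
    - {"ax": 0,"ay": 0,"az": 0,"dx": -0.005,"dy": 0,"dz": 0,"grip": -1}
    - {"ax": 0,"ay": 0,"az": 0,"dx": -0.004,"dy": 0,"dz": 0,"grip": -1}
    - {"ax": 0,"ay": 0,"az": 0,"dx": -0.004,"dy": 0,"dz": 0,"grip": -1}
    - {"ax": 0,"ay": 0,"az": 0,"dx": -0.005,"dy": 0,"dz": 0.001,"grip": -1}
    - {"ax": 0,"ay": 0,"az": 0,"dx": -0.005,"dy": 0,"dz": 0.001,"grip": -1}
    - {"ax": 0,"ay": 0,"az": 0,"dx": -0.005,"dy": 0,"dz": 0.0015,"grip": -1}
    - {"ax": 0,"ay": 0,"az": 0,"dx": -0.0044,"dy": 0,"dz": 0.0026,"grip": -1}
    - {"ax": 0,"ay": 0,"az": 0,"dx": -0.0044,"dy": 0,"dz": 0.0026,"grip": -1}
    - {"ax": 0,"ay": 0,"az": 0,"dx": -0.0044,"dy": 0,"dz": 0.0026,"grip": -1}
    - {"ax": 0,"ay": 0,"az": 0,"dx": 0,"dy": 0,"dz": 0,"grip": -1}

```text
time: 4.5
ee_pos: [0.5329, 0.1019, 0.0982]
tcp_rot: [-0.267, -3.13, 0.0]
force: [-0.4, 1.0, -0.1]
width: 0.001
grip_force: 0.0
```

Run:
```python
from h import *
t=read_camera('scene')[:,:,::-1]
cv2.imwrite('pics/s4.png',cv2.resize(t[200:320,190:350],None,fx=4.5,fy=4.5,interpolation=cv2.INTER_CUBIC))
```

```text
(no output)
```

View pics/s4.png

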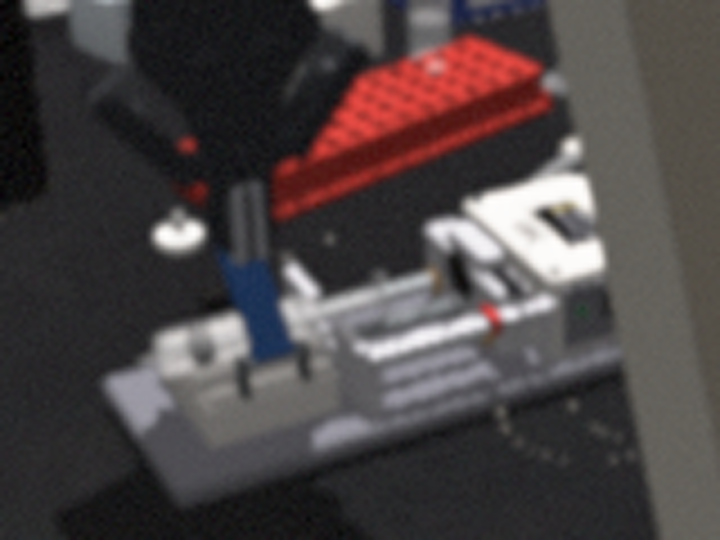

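send_rows:
  rows:
    - {"ax": 0,"ay": 0,"az": 0,"dx": -0.0024,"dy": 0,"dz": 0.0045,"grip": -1}
    - {"ax": 0,"ay": 0,"az": 0,"dx": -0.0024,"dy": 0,"dz": 0.0045,"grip": -1}
    - {"ax": 0,"ay": 0,"az": 0,"dx": -0.0024,"dy": 0,"dz": 0.0045,"grip": -1}
    - {"ax": 0,"ay": 0,"az": 0,"dx": -0.0016,"dy": 0,"dz": 0.003,"grip": -1}
    - {"ax": 0,"ay": 0,"az": 0,"dx": -0.0016,"dy": 0,"dz": 0.003,"grip": -1}
    - {"ax": 0,"ay": 0,"az": 0,"dx": -0.001,"dy": 0,"dz": 0.003,"grip": -1}
    - {"ax": 0,"ay": 0,"az": 0,"dx": -0.001,"dy": 0,"dz": 0.003,"grip": -1}
    - {"ax": 0,"ay": 0,"az": 0,"dx": 0,"dy": 0,"dz": 0.002,"grip": -1}
    - {"ax": 0,"ay": 0,"az": 0,"dx": 0,"dy": 0,"dz": 0.002,"grip": -1}
    - {"ax": 0,"ay": 0,"az": 0,"dx": 0,"dy": 0,"dz": 0.001,"grip": -1}
    - {"ax": 0,"ay": 0,"az": 0,"dx": 0,"dy": 0,"dz": 0,"grip": -1}

```text
time: 5.47
ee_pos: [0.5444, 0.1, 0.0683]
tcp_rot: [-0.266, -3.13, 0.0]
force: [-0.4, 0.6, -0.3]
width: 0.004
grip_force: 0.0
```

send_rows:
  rows:
    - {"ax": 0,"ay": 0,"az": 0,"dx": 0,"dy": 0,"dz": 0.001,"grip": -1}
    - {"ax": 0,"ay": 0,"az": 0,"dx": 0,"dy": 0,"dz": 0.001,"grip": -1}
    - {"ax": 0,"ay": 0,"az": 0,"dx": 0,"dy": 0,"dz": 0.0005,"grip": -1}
    - {"ax": 0,"ay": 0,"az": 0,"dx": 0,"dy": 0,"dz": 0,"grip": -1}

```text
time: 5.8
ee_pos: [0.5445, 0.1, 0.0659]
tcp_rot: [0.266, 3.13, 0.0]
force: [0.2, 1.0, -0.1]
width: -0.001
grip_force: 0.0
```

send_rows:
  rows:
    - {"ax": 0,"ay": 0,"az": 0,"dx": 0,"dy": 0,"dz": 0.0005,"grip": -1}
    - {"ax": 0,"ay": 0,"az": 0,"dx": 0,"dy": 0,"dz": 0.0003,"grip": -1}
    - {"ax": 0,"ay": 0,"az": 0,"dx": 0,"dy": 0,"dz": 0,"grip": -1}

```text
time: 6.05
ee_pos: [0.5447, 0.1, 0.0655]
tcp_rot: [0.266, 3.13, 0.0]
force: [-0.6, 0.3, 3.9]
width: -0.001
grip_force: 1.9
```

send_rows:
  rows:
    - {"ax": 0,"ay": 0,"az": 0,"dx": 0,"dy": 0,"dz": 0.0004,"grip": -1}
    - {"ax": 0,"ay": 0,"az": 0,"dx": 0,"dy": 0,"dz": 0,"grip": -1}

```text
time: 6.22
ee_pos: [0.5447, 0.1, 0.0654]
tcp_rot: [0.266, 3.13, 0.0]
force: [-3.0, -0.2, 6.6]
width: 0.002
grip_force: 3.7
```

send_rows:
  rows:
    - {"ax": 0,"ay": 0,"az": 0,"dx": 0,"dy": 0,"dz": -0.002,"grip": -1}
    - {"ax": 0,"ay": 0,"az": 0,"dx": 0,"dy": 0,"dz": -0.008,"grip": -1}
    - {"ax": 0,"ay": 0,"az": 0,"dx": 0,"dy": 0,"dz": -0.02,"grip": -1}
    - {"ax": 0,"ay": 0,"az": 0,"dx": 0,"dy": 0,"dz": -0.02,"grip": -1}
    - {"ax": 0,"ay": 0,"az": 0,"dx": 0,"dy": -0.005,"dz": 0,"grip": -1}
    - {"ax": 0,"ay": 0,"az": 0,"dx": 0.002,"dy": -0.025,"dz": 0,"grip": -1}
    - {"ax": 0,"ay": 0,"az": 0,"dx": 0.002,"dy": -0.025,"dz": 0,"grip": -1}
    - {"ax": 0,"ay": 0,"az": 0,"dx": 0.002,"dy": -0.025,"dz": 0,"grip": -1}
    - {"ax": 0,"ay": 0,"az": 0,"dx": 0.002,"dy": -0.025,"dz": 0,"grip": -1}
    - {"ax": 0,"ay": 0,"az": 0,"dx": 0.002,"dy": -0.025,"dz": 0,"grip": -1}
    - {"ax": 0,"ay": 0,"az": 0,"dx": 0,"dy": -0.025,"dz": 0,"grip": -1}
    - {"ax": 0,"ay": 0,"az": 0,"dx": 0,"dy": -0.0195,"dz": 0,"grip": -1}
    - {"ax": 0,"ay": 0,"az": 0,"dx": 0,"dy": 0,"dz": 0.01,"grip": -1}
    - {"ax": 0,"ay": 0,"az": 0,"dx": 0,"dy": 0,"dz": 0,"grip": -1}

```text
time: 7.38
ee_pos: [0.5044, -0.0709, 0.1034]
tcp_rot: [-0.27, -3.128, -0.001]
force: [0.5, -0.8, 0.4]
width: -0.002
grip_force: 0.0
```

Run:
```python
from h import *
import pickle
o=get_obs(); print({k:o[k] for k in ('time','ee_pos','tcp_rot','force','width')})
i=camera_info('wrist')
t=read_camera('wrist')[:,:,::-1];cv2.imwrite('pics/w5.png',t);pickle.dump(i,open('w5.pkl','wb'))
s=read_camera('scene')[:,:,::-1]
W=np.array([.515,-.072,.07]);print(proj('wrist',W,i),proj('wrist',[.4823,.0022,.053],i))
a=cv2.resize(s[220:310,205:345],None,fx=4,fy=4,interpolation=cv2.INTER_CUBIC)
u,v=map(int,proj('wrist',[.4823,.0022,.053],i));b=cv2.resize(t[v-45:v+45,u-70:u+70],(560,360),interpolation=cv2.INTER_CUBIC)
cv2.imwrite('pics/c5.png',cv2.resize(np.vstack([a,b]),None,fx=.83,fy=.83));print(u,v)
```

```text
{'time': 7.3833, 'ee_pos': array([ 0.50437228, -0.07092993,  0.10339218]), 'tcp_rot': array([-2.69752450e-01, -3.12823308e+00, -8.94819287e-04]), 'force': array([ 0.47849611, -0.79002846,  0.39365787]), 'width': -0.00206706053763817}
[321.2747227  299.72688192] [444.2331451  209.83048376]
444 209
```

View pics/c5.png

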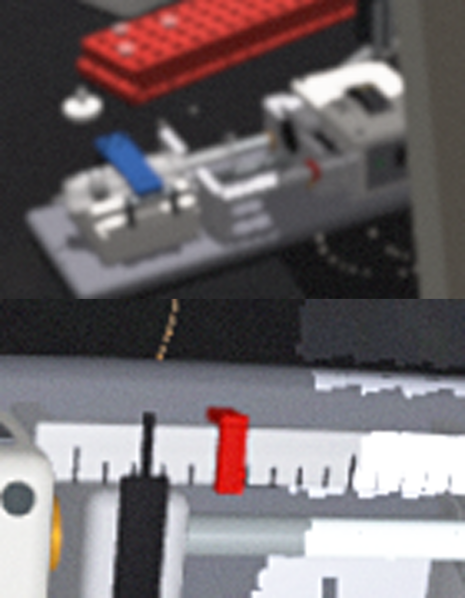

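```bash
cat > meas.py <<'E'
from h import *
YAW=-.17;ex=np.array([np.cos(YAW),np.sin(YAW),0]);ey=np.array([-ex[1],ex[0],0])
def meas(t,i):
    h=cv2.cvtColor(t,cv2.COLOR_BGR2HSV).astype(int);g=cv2.cvtColor(t,cv2.COLOR_BGR2GRAY).astype(float)
    C=np.array([.4823,.0022,.053]);u,v=proj('wrist',C,i).astype(int)
    m=((h[...,0]<8)|(h[...,0]>172))&(h[...,1]>130)&(h[...,2]>80);k=np.zeros_like(m);k[v-20:v+20,u-25:u+25]=1;m&=k
    y,x=np.nonzero(m);b=(x>np.percentile(x,50)-20);
    rows=[r for r in np.unique(y)];cols=[(x[y==r].min(),x[y==r].max()) for r in rows]
    c=np.array([np.median([a for a,_ in cols])+np.median([a for _,a in cols]),y.min()+y.max()])/2
    Q=onz('wrist',c,.053,i)
    # pointer: dark, on rows of the pointer along line x_pump of the clip, z=.0575
    best=[]
    for s in np.arange(-.006,.0061,.001):
        ds=np.arange(-.040,.006,.0002)
        p=np.array([proj('wrist',Q+ex*s+ey*d+[0,0,.0045],i) for d in ds])
        val=cv2.remap(g.astype(np.float32),p[None,:,0].astype(np.float32),p[None,:,1].astype(np.float32),1)[0]
        best.append((s,ds,val))
    return Q,c,best
def rep(t,i):
    Q,c,best=meas(t,i);print('clip',Q,c)
    for s,ds,val in best:
        runs=np.flatnonzero(np.diff(np.r_[0,(val<90).astype(int),0]))
        print(round(s*1e3),[(round(ds[a]*1e3,1),round(ds[b-1]*1e3,1)) for a,b in zip(runs[::2],runs[1::2])])
E
python3 - <<'E'
from meas import *
import pickle
rep(cv2.imread('pics/w5.png'),pickle.load(open('w5.pkl','rb')))
E
```

```text
clip [0.48200628 0.0014958  0.053     ] [443.  209.5]
-6 [(np.float64(-16.8), np.float64(-14.8)), (np.float64(-5.8), np.float64(-2.6)), (np.float64(-0.6), np.float64(0.8))]
-5 [(np.float64(-16.6), np.float64(-15.0)), (np.float64(-4.0), np.float64(1.0))]
-4 [(np.float64(-40.0), np.float64(-39.2)), (np.float64(-16.4), np.float64(-15.2)), (np.float64(-3.6), np.float64(0.4))]
-3 [(np.float64(-40.0), np.float64(-38.2)), (np.float64(-16.4), np.float64(-15.2)), (np.float64(-3.4), np.float64(0.4))]
-2 [(np.float64(-16.4), np.float64(-15.2)), (np.float64(-3.4), np.float64(0.2))]
-1 [(np.float64(-16.4), np.float64(-15.2)), (np.float64(-3.6), np.float64(0.4))]
0 [(np.float64(-16.4), np.float64(-15.2)), (np.float64(-3.6), np.float64(0.2))]
1 [(np.float64(-16.4), np.float64(-15.2)), (np.float64(-3.6), np.float64(0.4))]
2 [(np.float64(-16.4), np.float64(-15.2)), (np.float64(-3.6), np.float64(-2.6)), (np.float64(-1.8), np.float64(1.0))]
3 [(np.float64(-17.8), np.float64(-17.6)), (np.float64(-16.6), np.float64(-15.2)), (np.float64(-3.6), np.float64(1.2))]
4 [(np.float64(-22.6), np.float64(-22.6)), (np.float64(-19.8), np.float64(-12.2)), (np.float64(-3.6), np.float64(1.2))]
5 [(np.float64(-20.0), np.float64(-11.8)), (np.float64(-4.0), np.float64(0.8))]
6 [(np.float64(-38.0), np.float64(-37.4)), (np.float64(-36.2), np.float64(-35.0)), (np.float64(-19.8), np.float64(-11.8)), (np.float64(-3.2), np.float64(-3.2)), (np.float64(-2.6), np.float64(-1.8)), (np.float64(-1.2), np.float64(-0.6))]
```

send_rows:
  rows:
    - {"ax": 0,"ay": 0,"az": 0,"dx": 0,"dy": 0,"dz": 0.015,"grip": -1}
    - {"ax": 0,"ay": 0,"az": 0,"dx": 0,"dy": 0,"dz": 0.01,"grip": -1}
    - {"ax": 0,"ay": 0,"az": 0,"dx": 0,"dy": 0,"dz": 0.005,"grip": -1}
    - {"ax": 0,"ay": 0,"az": 0,"dx": 0,"dy": 0,"dz": 0.0015,"grip": -1}
    - {"ax": 0,"ay": 0,"az": 0,"dx": 0,"dy": 0,"dz": 0,"grip": -1}

```text
time: 7.9
ee_pos: [0.5051, -0.0698, 0.0729]
tcp_rot: [-0.265, -3.129, -0.0]
force: [0.6, 0.2, 0.3]
width: -0.002
grip_force: 0.0
```

send_rows:
  rows:
    - {"ax": 0,"ay": 0,"az": 0,"dx": 0,"dy": 0,"dz": 0.001,"grip": -1}
    - {"ax": 0,"ay": 0,"az": 0,"dx": 0,"dy": 0,"dz": 0.001,"grip": -1}
    - {"ax": 0,"ay": 0,"az": 0,"dx": 0,"dy": 0,"dz": 0.0005,"grip": -1}
    - {"ax": 0,"ay": 0,"az": 0,"dx": 0,"dy": 0,"dz": 0,"grip": -1}

```text
time: 8.23
ee_pos: [0.5053, -0.0703, 0.0709]
tcp_rot: [0.266, 3.13, -0.0]
force: [-0.2, 1.0, -1.1]
width: -0.002
grip_force: 0.0
```

send_rows:
  rows:
    - {"ax": 0,"ay": 0,"az": 0,"dx": 0,"dy": 0,"dz": 0.0005,"grip": -1}
    - {"ax": 0,"ay": 0,"az": 0,"dx": 0,"dy": 0,"dz": 0,"grip": -1}

```text
time: 8.4
ee_pos: [0.5052, -0.0704, 0.0704]
tcp_rot: [0.267, 3.13, -0.0]
force: [0.4, 0.3, -0.7]
width: 0.001
grip_force: 0.0
```

send_rows:
  rows:
    - {"ax": 0,"ay": 0,"az": 0,"dx": 0,"dy": 0,"dz": 0.0005,"grip": -1}
    - {"ax": 0,"ay": 0,"az": 0,"dx": 0,"dy": 0,"dz": 0,"grip": -1}

```text
time: 8.57
ee_pos: [0.5053, -0.0704, 0.0699]
tcp_rot: [0.266, 3.13, -0.0]
force: [-0.3, 0.2, 1.5]
width: 0.002
grip_force: 0.8
```

send_rows:
  rows:
    - {"ax": 0,"ay": 0,"az": 0,"dx": 0,"dy": 0,"dz": 0.0003,"grip": -1}
    - {"ax": 0,"ay": 0,"az": 0,"dx": 0,"dy": 0,"dz": 0,"grip": -1}

```text
time: 8.73
ee_pos: [0.5053, -0.0704, 0.0698]
tcp_rot: [0.266, 3.13, -0.0]
force: [-1.3, -0.4, 4.0]
width: 0.001
grip_force: 2.2
```

send_rows:
  rows:
    - {"ax": 0,"ay": 0,"az": 0,"dx": 0,"dy": 0,"dz": 0.0002,"grip": -1}
    - {"ax": 0,"ay": 0,"az": 0,"dx": -0.0025,"dy": 0,"dz": 0,"grip": -1}
    - {"ax": 0,"ay": 0,"az": 0,"dx": -0.0025,"dy": 0,"dz": 0,"grip": -1}
    - {"ax": 0,"ay": 0,"az": 0,"dx": -0.0025,"dy": 0,"dz": 0,"grip": -1}
    - {"ax": 0,"ay": 0,"az": 0,"dx": -0.0025,"dy": 0,"dz": 0,"grip": -1}

```text
time: 9.15
ee_pos: [0.5156, -0.0722, 0.0699]
tcp_rot: [0.266, 3.129, -0.001]
force: [-0.0, 0.2, 8.4]
width: -0.002
grip_force: 3.8
```

send_rows:
  rows:
    - {"ax": 0,"ay": 0,"az": 0,"dx": -0.0025,"dy": 0,"dz": 0,"grip": -1}
    - {"ax": 0,"ay": 0,"az": 0,"dx": -0.0025,"dy": 0,"dz": 0,"grip": -1}
    - {"ax": 0,"ay": 0,"az": 0,"dx": -0.0025,"dy": 0,"dz": 0,"grip": -1}
    - {"ax": 0,"ay": 0,"az": 0,"dx": -0.0025,"dy": 0,"dz": 0,"grip": -1}
    - {"ax": 0,"ay": 0,"az": 0,"dx": 0,"dy": 0,"dz": 0,"grip": -1}

```text
time: 9.57
ee_pos: [0.5257, -0.074, 0.0696]
tcp_rot: [0.266, 3.129, -0.001]
force: [0.9, -0.8, 5.5]
width: -0.003
grip_force: 2.8
```

Run:
```python
from meas import *
i=camera_info('wrist');t=np.ascontiguousarray(read_camera('wrist')[:,:,::-1]);cv2.imwrite('pics/w6.png',t)
rep(t,i)
```

```text
clip [0.48236068 0.00139472 0.053     ] [468.5 179. ]
-6 [(np.float64(-13.0), np.float64(-10.8)), (np.float64(-7.2), np.float64(0.4))]
-5 [(np.float64(-13.0), np.float64(-10.8)), (np.float64(-6.4), np.float64(0.6))]
-4 [(np.float64(-12.6), np.float64(-11.0)), (np.float64(-4.4), np.float64(0.2))]
-3 [(np.float64(-40.0), np.float64(-38.4)), (np.float64(-12.6), np.float64(-11.0)), (np.float64(-4.2), np.float64(0.2))]
-2 [(np.float64(-12.6), np.float64(-11.2)), (np.float64(-4.2), np.float64(0.4))]
-1 [(np.float64(-12.8), np.float64(-11.2)), (np.float64(-4.2), np.float64(0.2))]
0 [(np.float64(-27.6), np.float64(-27.6)), (np.float64(-12.6), np.float64(-11.2)), (np.float64(-4.4), np.float64(0.2))]
1 [(np.float64(-27.6), np.float64(-27.6)), (np.float64(-12.6), np.float64(-11.2)), (np.float64(-4.4), np.float64(0.2))]
2 [(np.float64(-23.0), np.float64(-23.0)), (np.float64(-18.2), np.float64(-18.0)), (np.float64(-13.4), np.float64(-11.2)), (np.float64(-8.8), np.float64(-8.8)), (np.float64(-4.4), np.float64(1.0))]
3 [(np.float64(-23.0), np.float64(-22.8)), (np.float64(-18.4), np.float64(-18.0)), (np.float64(-14.0), np.float64(-10.8)), (np.float64(-9.0), np.float64(-8.4)), (np.float64(-4.2), np.float64(0.8)), (np.float64(5.6), np.float64(5.8))]
4 [(np.float64(-27.8), np.float64(-27.8)), (np.float64(-23.0), np.float64(-23.0)), (np.float64(-18.4), np.float64(-18.0)), (np.float64(-16.0), np.float64(-8.0)), (np.float64(-4.4), np.float64(0.8)), (np.float64(5.6), np.float64(5.6))]
5 [(np.float64(-38.4), np.float64(-34.4)), (np.float64(-28.0), np.float64(-27.6)), (np.float64(-23.2), np.float64(-22.8)), (np.float64(-18.4), np.float64(-18.2)), (np.float64(-16.2), np.float64(-7.6)), (np.float64(-4.8), np.float64(1.0)), (np.float64(5.2), np.float64(5.8))]
6 [(np.float64(-38.8), np.float64(-34.0)), (np.float64(-16.2), np.float64(-7.8)), (np.float64(-4.4), np.float64(0.2))]
```

send_rows:
  rows:
    - {"ax": 0,"ay": 0,"az": 0,"dx": 0,"dy": 0,"dz": -0.003,"grip": -1}
    - {"ax": 0,"ay": 0,"az": 0,"dx": 0,"dy": 0,"dz": -0.003,"grip": -1}
    - {"ax": 0,"ay": 0,"az": 0,"dx": 0.005,"dy": 0,"dz": 0,"grip": -1}
    - {"ax": 0,"ay": 0,"az": 0,"dx": 0.01,"dy": 0,"dz": 0,"grip": -1}
    - {"ax": 0,"ay": 0,"az": 0,"dx": 0.0055,"dy": 0,"dz": 0,"grip": -1}
    - {"ax": 0,"ay": 0,"az": 0,"dx": 0,"dy": 0,"dz": 0.003,"grip": -1}
    - {"ax": 0,"ay": 0,"az": 0,"dx": 0,"dy": 0,"dz": 0.002,"grip": -1}
    - {"ax": 0,"ay": 0,"az": 0,"dx": 0,"dy": 0,"dz": 0.0007,"grip": -1}
    - {"ax": 0,"ay": 0,"az": 0,"dx": 0,"dy": 0,"dz": 0.0003,"grip": -1}
    - {"ax": 0,"ay": 0,"az": 0,"dx": 0,"dy": 0,"dz": 0,"grip": -1}

```text
time: 10.45
ee_pos: [0.5051, -0.0703, 0.0696]
tcp_rot: [0.266, 3.129, -0.0]
force: [-1.9, 1.5, 6.2]
width: -0.002
grip_force: 3.2
```

send_rows:
  rows:
    - {"ax": 0,"ay": 0,"az": 0,"dx": -0.0025,"dy": 0,"dz": 0,"grip": -1}
    - {"ax": 0,"ay": 0,"az": 0,"dx": -0.0025,"dy": 0,"dz": 0,"grip": -1}
    - {"ax": 0,"ay": 0,"az": 0,"dx": -0.0025,"dy": 0,"dz": 0,"grip": -1}
    - {"ax": 0,"ay": 0,"az": 0,"dx": -0.0025,"dy": 0,"dz": 0,"grip": -1}
    - {"ax": 0,"ay": 0,"az": 0,"dx": -0.0025,"dy": 0,"dz": 0,"grip": -1}
    - {"ax": 0,"ay": 0,"az": 0,"dx": -0.0025,"dy": 0,"dz": 0,"grip": -1}
    - {"ax": 0,"ay": 0,"az": 0,"dx": -0.0025,"dy": 0,"dz": 0,"grip": -1}
    - {"ax": 0,"ay": 0,"az": 0,"dx": -0.003,"dy": 0,"dz": 0,"grip": -1}
    - {"ax": 0,"ay": 0,"az": 0,"dx": 0,"dy": 0,"dz": 0,"grip": -1}

```text
time: 11.2
ee_pos: [0.526, -0.0741, 0.0696]
tcp_rot: [0.266, 3.129, -0.001]
force: [0.9, -1.8, 5.5]
width: -0.002
grip_force: 2.8
```

send_rows:
  rows:
    - {"ax": 0,"ay": 0,"az": 0,"dx": 0,"dy": 0,"dz": -0.003,"grip": -1}
    - {"ax": 0,"ay": 0,"az": 0,"dx": 0,"dy": 0,"dz": -0.003,"grip": -1}
    - {"ax": 0,"ay": 0,"az": 0,"dx": 0.005,"dy": 0,"dz": 0,"grip": -1}
    - {"ax": 0,"ay": 0,"az": 0,"dx": 0.01,"dy": 0,"dz": 0,"grip": -1}
    - {"ax": 0,"ay": 0,"az": 0,"dx": 0.0055,"dy": 0,"dz": 0,"grip": -1}
    - {"ax": 0,"ay": 0,"az": 0,"dx": 0,"dy": 0,"dz": 0.003,"grip": -1}
    - {"ax": 0,"ay": 0,"az": 0,"dx": 0,"dy": 0,"dz": 0.002,"grip": -1}
    - {"ax": 0,"ay": 0,"az": 0,"dx": 0,"dy": 0,"dz": 0.0007,"grip": -1}
    - {"ax": 0,"ay": 0,"az": 0,"dx": 0,"dy": 0,"dz": 0.0003,"grip": -1}
    - {"ax": 0,"ay": 0,"az": 0,"dx": 0,"dy": 0,"dz": 0,"grip": -1}

```text
time: 12.03
ee_pos: [0.5051, -0.0703, 0.0697]
tcp_rot: [0.266, 3.129, -0.0]
force: [-2.1, 1.4, 6.9]
width: 0.001
grip_force: 3.2
```

send_rows:
  rows:
    - {"ax": 0,"ay": 0,"az": 0,"dx": -0.0025,"dy": 0,"dz": 0,"grip": -1}
    - {"ax": 0,"ay": 0,"az": 0,"dx": -0.0025,"dy": 0,"dz": 0,"grip": -1}
    - {"ax": 0,"ay": 0,"az": 0,"dx": -0.0025,"dy": 0,"dz": 0,"grip": -1}
    - {"ax": 0,"ay": 0,"az": 0,"dx": -0.0025,"dy": 0,"dz": 0,"grip": -1}
    - {"ax": 0,"ay": 0,"az": 0,"dx": -0.0025,"dy": 0,"dz": 0,"grip": -1}
    - {"ax": 0,"ay": 0,"az": 0,"dx": -0.0025,"dy": 0,"dz": 0,"grip": -1}
    - {"ax": 0,"ay": 0,"az": 0,"dx": -0.0025,"dy": 0,"dz": 0,"grip": -1}
    - {"ax": 0,"ay": 0,"az": 0,"dx": -0.003,"dy": 0,"dz": 0,"grip": -1}
    - {"ax": 0,"ay": 0,"az": 0,"dx": 0,"dy": 0,"dz": 0,"grip": -1}

```text
time: 12.78
ee_pos: [0.526, -0.0741, 0.0696]
tcp_rot: [0.266, 3.129, -0.001]
force: [1.8, -1.3, 5.5]
width: 0.002
grip_force: 2.8
```

send_rows:
  rows:
    - {"ax": 0,"ay": 0,"az": 0,"dx": 0,"dy": 0,"dz": -0.003,"grip": -1}
    - {"ax": 0,"ay": 0,"az": 0,"dx": 0,"dy": 0,"dz": -0.003,"grip": -1}
    - {"ax": 0,"ay": 0,"az": 0,"dx": 0.005,"dy": 0,"dz": 0,"grip": -1}
    - {"ax": 0,"ay": 0,"az": 0,"dx": 0.01,"dy": 0,"dz": 0,"grip": -1}
    - {"ax": 0,"ay": 0,"az": 0,"dx": 0.0055,"dy": 0,"dz": 0,"grip": -1}
    - {"ax": 0,"ay": 0,"az": 0,"dx": 0,"dy": 0,"dz": 0,"grip": -1}

```text
time: 13.28
ee_pos: [0.5028, -0.0697, 0.0752]
tcp_rot: [-0.266, -3.129, -0.0]
force: [0.4, 0.0, 0.0]
width: -0.003
grip_force: 0.0
```

Run:
```python
from meas import *
i=camera_info('wrist');t=np.ascontiguousarray(read_camera('wrist')[:,:,::-1]);cv2.imwrite('pics/w7.png',t)
rep(t,i)
```

```text
clip [0.48107953 0.00240959 0.053     ] [461. 223.]
-6 [(np.float64(-7.4), np.float64(-1.0))]
-5 [(np.float64(-6.4), np.float64(-0.4))]
-4 [(np.float64(-5.2), np.float64(-0.6))]
-3 [(np.float64(-40.0), np.float64(-40.0)), (np.float64(-5.0), np.float64(-2.2)), (np.float64(-1.8), np.float64(-0.4))]
-2 [(np.float64(-40.0), np.float64(-39.0)), (np.float64(-5.0), np.float64(-0.6))]
-1 [(np.float64(-5.0), np.float64(-0.6))]
0 [(np.float64(-5.0), np.float64(-0.6))]
1 [(np.float64(-5.2), np.float64(-0.6))]
2 [(np.float64(-5.2), np.float64(-0.4))]
3 [(np.float64(-28.4), np.float64(-28.4)), (np.float64(-14.0), np.float64(-14.0)), (np.float64(-5.0), np.float64(0.2))]
4 [(np.float64(-28.4), np.float64(-28.4)), (np.float64(-14.0), np.float64(-14.0)), (np.float64(-5.2), np.float64(0.2)), (np.float64(5.0), np.float64(5.0))]
5 [(np.float64(-28.4), np.float64(-28.2)), (np.float64(-23.6), np.float64(-23.6)), (np.float64(-18.8), np.float64(-18.8)), (np.float64(-14.4), np.float64(-14.0)), (np.float64(-9.4), np.float64(-9.2)), (np.float64(-8.6), np.float64(0.4)), (np.float64(5.0), np.float64(5.0))]
6 [(np.float64(-8.6), np.float64(-0.2))]
```

```bash
sed -i 's/g=cv2.cvtColor(t,cv2.COLOR_BGR2GRAY).astype(float)/g=t[...,2].astype(float)/; s/-.006,.0061,.001/-.004,.0031,.001/' meas.py; sed -i 's/round(ds\[a\]\*1e3,1),round(ds\[b-1\]\*1e3,1)/float(round(ds[a]*1e3,1)),float(round(ds[b-1]*1e3,1))/' meas.py
python3 - <<'E'
from meas import *
i=camera_info('wrist');t=cv2.imread('pics/w7.png')
rep(t,i)
E
```

```text
clip [0.4820665  0.00219412 0.053     ] [461. 223.]
-4 [(-5.2, -3.6)]
-3 [(-40.0, -40.0), (-5.2, -3.6)]
-2 [(-40.0, -39.0), (-5.0, -3.6)]
-1 [(-5.0, -3.8)]
0 [(-5.0, -3.8)]
1 [(-5.2, -3.6)]
2 [(-5.2, -3.6)]
3 [(-28.4, -28.4), (-14.0, -14.0), (-5.0, -3.8)]
```

send_rows:
  rows:
    - {"ax": 0,"ay": 0,"az": 0,"dx": -0.001,"dy": 0,"dz": 0.003,"grip": -1}
    - {"ax": 0,"ay": 0,"az": 0,"dx": 0,"dy": 0,"dz": 0.002,"grip": -1}
    - {"ax": 0,"ay": 0,"az": 0,"dx": 0,"dy": 0,"dz": 0.0007,"grip": -1}
    - {"ax": 0,"ay": 0,"az": 0,"dx": 0,"dy": 0,"dz": 0.0003,"grip": -1}
    - {"ax": 0,"ay": 0,"az": 0,"dx": 0,"dy": 0,"dz": 0,"grip": -1}

```text
time: 13.75
ee_pos: [0.5063, -0.0706, 0.0697]
tcp_rot: [0.266, 3.129, -0.0]
force: [-1.5, -0.6, 8.1]
width: -0.001
grip_force: 3.9
```

send_rows:
  rows:
    - {"ax": 0,"ay": 0,"az": 0,"dx": -0.0025,"dy": 0,"dz": 0,"grip": -1}
    - {"ax": 0,"ay": 0,"az": 0,"dx": -0.0025,"dy": 0,"dz": 0,"grip": -1}
    - {"ax": 0,"ay": 0,"az": 0,"dx": -0.0025,"dy": 0,"dz": 0,"grip": -1}
    - {"ax": 0,"ay": 0,"az": 0,"dx": -0.0025,"dy": 0,"dz": 0,"grip": -1}
    - {"ax": 0,"ay": 0,"az": 0,"dx": -0.0025,"dy": 0,"dz": 0,"grip": -1}
    - {"ax": 0,"ay": 0,"az": 0,"dx": -0.0025,"dy": 0,"dz": 0,"grip": -1}
    - {"ax": 0,"ay": 0,"az": 0,"dx": -0.0025,"dy": 0,"dz": 0,"grip": -1}
    - {"ax": 0,"ay": 0,"az": 0,"dx": -0.002,"dy": 0,"dz": 0,"grip": -1}
    - {"ax": 0,"ay": 0,"az": 0,"dx": 0,"dy": 0,"dz": 0,"grip": -1}

```text
time: 14.5
ee_pos: [0.5259, -0.0741, 0.0696]
tcp_rot: [0.266, 3.129, -0.001]
force: [1.2, -0.4, 5.4]
width: 0.001
grip_force: 2.9
```

send_rows:
  rows:
    - {"ax": 0,"ay": 0,"az": 0,"dx": 0,"dy": 0,"dz": -0.003,"grip": -1}
    - {"ax": 0,"ay": 0,"az": 0,"dx": 0,"dy": 0,"dz": -0.003,"grip": -1}
    - {"ax": 0,"ay": 0,"az": 0,"dx": 0.006,"dy": 0,"dz": 0,"grip": -1}
    - {"ax": 0,"ay": 0,"az": 0,"dx": 0.007,"dy": 0,"dz": 0,"grip": -1}
    - {"ax": 0,"ay": 0,"az": 0,"dx": 0,"dy": 0,"dz": 0,"grip": -1}
    - {"ax": 0,"ay": 0,"az": 0,"dx": 0,"dy": 0,"dz": 0,"grip": -1}
    - {"ax": 0,"ay": 0,"az": 0,"dx": 0,"dy": 0,"dz": 0,"grip": -1}

```text
time: 15.08
ee_pos: [0.512, -0.0715, 0.0754]
tcp_rot: [0.266, 3.13, -0.0]
force: [1.2, -0.0, -0.3]
width: -0.002
grip_force: 0.0
```

Run:
```python
from meas import *
i=camera_info('wrist');t=np.ascontiguousarray(read_camera('wrist')[:,:,::-1]);cv2.imwrite('pics/w8.png',t)
rep(t,i)
u,v=proj('wrist',[.4823,.0022,.053],i).astype(int)
cv2.imwrite('pics/c8.png',cv2.resize(t[v-25:v+25,u-35:u+35],None,fx=10,fy=10,interpolation=cv2.INTER_CUBIC));print(u,v)
print(proj('wrist',[.4823,.0022,.053],i),[proj('wrist',np.array([.4823,.0022,z])+ey*d,i) for z,d in((.0575,0),(.053,.001))])
```

```text
clip [0.48052651 0.0008838  0.053     ] [460. 203.]
-4 [(0.2, 2.2)]
-3 [(-40.0, -39.2), (0.4, 1.8)]
-2 [(-40.0, -38.2), (0.2, 1.8)]
-1 [(0.2, 1.8)]
0 [(0.2, 1.6)]
1 [(-26.8, -26.8), (0.2, 1.6)]
2 [(-0.0, 1.6)]
3 [(0.2, 1.8)]
462 206
[462.79368589 206.25462639] [array([466.27763363, 208.15122398]), array([464.69596312, 206.31246274])]
```

View pics/c8.png

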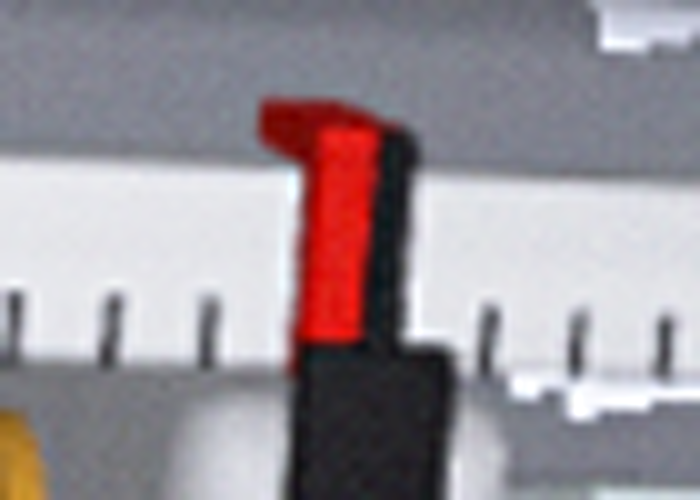

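send_rows:
  rows:
    - {"ax": 0,"ay": 0,"az": 0,"dx": 0,"dy": 0,"dz": -0.02,"grip": -1}
    - {"ax": 0,"ay": 0,"az": 0,"dx": 0,"dy": 0,"dz": -0.02,"grip": -1}
    - {"ax": 0,"ay": 0,"az": 0,"dx": 0,"dy": 0.02,"dz": 0,"grip": -1}
    - {"ax": 0,"ay": 0,"az": 0,"dx": 0,"dy": 0.024,"dz": 0,"grip": -1}
    - {"ax": 0,"ay": 0,"az": 0,"dx": 0,"dy": 0.024,"dz": 0,"grip": -1}
    - {"ax": 0,"ay": 0,"az": 0,"dx": 0,"dy": 0,"dz": 0,"grip": -1}
    - {"ax": 0,"ay": 0,"az": 0,"dx": 0,"dy": 0,"dz": 0,"grip": -1}
    - {"ax": 0,"ay": 0,"az": 0,"dx": 0,"dy": 0,"dz": 0,"grip": -1}

```text
time: 15.8
ee_pos: [0.5237, -0.0046, 0.1152]
tcp_rot: [-0.266, -3.13, 0.0]
force: [0.4, -0.7, 0.4]
width: -0.001
grip_force: 0.0
```

Run:
```python
from meas import *
i=camera_info('wrist');t=np.ascontiguousarray(read_camera('wrist')[:,:,::-1]);cv2.imwrite('pics/w9.png',t)
p=lambda z,d:proj('wrist',np.array([.4823,.0022,z])+ey*d,i)
u,v=p(.053,0).astype(int)
print(u,v,p(.0575,0)-p(.053,0),p(.053,.001)-p(.053,0))
a=cv2.resize(t[v-25:v+25,u-35:u+35],None,fx=8,fy=8,interpolation=cv2.INTER_CUBIC)
s=read_camera('scene')[:,:,::-1];b=cv2.resize(s[225:300,205:310],None,fx=2.6,fy=2.6,interpolation=cv2.INTER_CUBIC)
o=np.zeros((600,560,3),np.uint8);o[:400]=a;o[400:400+b.shape[0],:b.shape[1]]=b
cv2.imwrite('pics/c9.png',o)
```

```text
319 190 [0.012039   1.22612615] [1.803745   0.00526044]
```

View pics/c9.png

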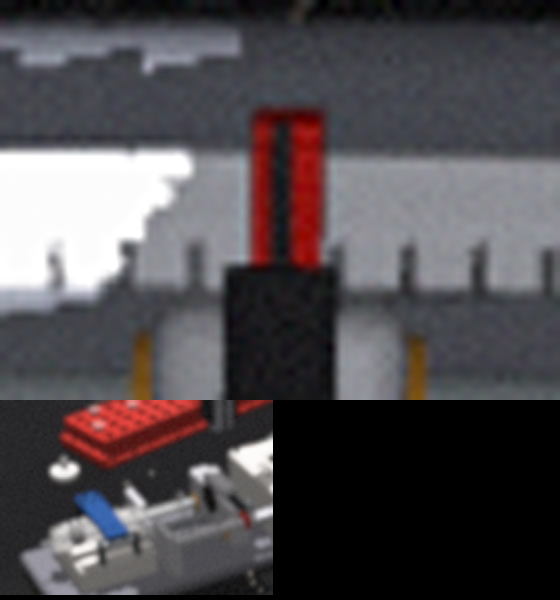

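send_rows:
  rows:
    - {"ax": 0,"ay": 0,"az": 0,"dx": 0,"dy": -0.024,"dz": 0,"grip": -1}
    - {"ax": 0,"ay": 0,"az": 0,"dx": 0,"dy": -0.024,"dz": 0,"grip": -1}
    - {"ax": 0,"ay": 0,"az": 0,"dx": 0,"dy": -0.02,"dz": 0,"grip": -1}
    - {"ax": 0,"ay": 0,"az": 0,"dx": 0,"dy": 0,"dz": 0.02,"grip": -1}
    - {"ax": 0,"ay": 0,"az": 0,"dx": 0,"dy": 0,"dz": 0.017,"grip": -1}
    - {"ax": 0,"ay": 0,"az": 0,"dx": 0,"dy": 0,"dz": 0,"grip": -1}
    - {"ax": 0,"ay": 0,"az": 0,"dx": 0,"dy": 0,"dz": 0.004,"grip": -1}
    - {"ax": 0,"ay": 0,"az": 0,"dx": 0,"dy": 0,"dz": 0.002,"grip": -1}
    - {"ax": 0,"ay": 0,"az": 0,"dx": 0,"dy": 0,"dz": 0.001,"grip": -1}
    - {"ax": 0,"ay": 0,"az": 0,"dx": 0,"dy": 0,"dz": 0.001,"grip": -1}
    - {"ax": 0,"ay": 0,"az": 0,"dx": 0,"dy": 0,"dz": 0,"grip": -1}

```text
time: 16.82
ee_pos: [0.5124, -0.0714, 0.0707]
tcp_rot: [0.266, 3.13, -0.0]
force: [-0.4, 0.2, -0.3]
width: -0.004
grip_force: 0.0
```

send_rows:
  rows:
    - {"ax": 0,"ay": 0,"az": 0,"dx": 0,"dy": 0,"dz": 0.0007,"grip": -1}
    - {"ax": 0,"ay": 0,"az": 0,"dx": 0,"dy": 0,"dz": 0.0004,"grip": -1}
    - {"ax": 0,"ay": 0,"az": 0,"dx": 0,"dy": 0,"dz": 0,"grip": -1}

```text
time: 17.07
ee_pos: [0.5127, -0.0715, 0.07]
tcp_rot: [0.266, 3.129, -0.0]
force: [-1.0, -0.8, 4.6]
width: 0.002
grip_force: 2.5
```

send_rows:
  rows:
    - {"ax": 0,"ay": 0,"az": 0,"dx": -0.001,"dy": 0,"dz": 0,"grip": -1}
    - {"ax": 0,"ay": 0,"az": 0,"dx": -0.001,"dy": 0,"dz": 0,"grip": -1}
    - {"ax": 0,"ay": 0,"az": 0,"dx": 0,"dy": 0,"dz": 0,"grip": -1}

```text
time: 17.32
ee_pos: [0.5147, -0.0718, 0.07]
tcp_rot: [0.266, 3.129, -0.0]
force: [-0.8, 1.4, 6.3]
width: 0.003
grip_force: 2.7
```

send_rows:
  rows:
    - {"ax": 0,"ay": 0,"az": 0,"dx": 0,"dy": 0,"dz": -0.006,"grip": -1}
    - {"ax": 0,"ay": 0,"az": 0,"dx": 0,"dy": 0,"dz": -0.02,"grip": -1}
    - {"ax": 0,"ay": 0,"az": 0,"dx": 0,"dy": 0,"dz": -0.02,"grip": -1}
    - {"ax": 0,"ay": 0,"az": 0,"dx": 0,"dy": 0.02,"dz": 0,"grip": -1}
    - {"ax": 0,"ay": 0,"az": 0,"dx": 0,"dy": 0.024,"dz": 0,"grip": -1}
    - {"ax": 0,"ay": 0,"az": 0,"dx": 0,"dy": 0.024,"dz": 0,"grip": -1}
    - {"ax": 0,"ay": 0,"az": 0,"dx": 0,"dy": 0,"dz": 0,"grip": -1}
    - {"ax": 0,"ay": 0,"az": 0,"dx": 0,"dy": 0,"dz": 0,"grip": -1}

```text
time: 17.98
ee_pos: [0.5256, -0.0039, 0.1155]
tcp_rot: [0.263, 3.13, -0.0]
force: [-0.1, 0.9, 0.6]
width: -0.0
grip_force: 0.0
```

Run:
```python
from meas import *
i=camera_info('wrist');t=np.ascontiguousarray(read_camera('wrist')[:,:,::-1]);cv2.imwrite('pics/w10.png',t)
p=lambda z,d:proj('wrist',np.array([.4823,.0022,z])+ey*d,i)
u,v=p(.053,0).astype(int);print(u,v,p(.0575,0)-p(.053,0))
for name in('w9','w10'):
    t=cv2.imread(f'pics/{name}.png').astype(float)
    print(name,t[v-5:v+5,u-10:u+11,2].mean(0).round(),t[v-5:v+5,u-10:u+11,1].mean(0).round())
```

```text
317 187 [-0.02661836  1.15386978]
w9 [156. 127. 126. 126. 128. 127. 127. 127. 108. 135.  99.  39.  25.  87.
 147. 147. 140. 106. 123. 124. 125.] [157. 129. 127. 128. 128. 129. 130. 133.  66.  21.  19.  25.  29.  24.
  18.  18.  21.  64. 125. 128. 127.]
w10 [140. 140. 143. 141. 142. 139. 119. 137. 144.  86.  32.  27.  97. 148.
 141. 123. 140. 139. 141. 142. 142.] [142. 141. 142. 142. 144. 144. 108.  35.  14.  20.  27.  27.  22.  17.
  24.  70. 147. 143. 143. 143. 144.]
```

send_rows:
  rows:
    - {"ax": 0,"ay": 0,"az": 0,"dx": 0,"dy": 0,"dz": -0.03,"grip": -1}
    - {"ax": 0,"ay": 0,"az": 0,"dx": 0,"dy": 0,"dz": -0.03,"grip": -1}
    - {"ax": 0,"ay": 0,"az": 0,"dx": 0,"dy": 0,"dz": -0.03,"grip": -1}
    - {"ax": 0,"ay": 0,"az": 0,"dx": 0,"dy": 0,"dz": 0,"grip": -1}
    - {"ax": 0,"ay": 0,"az": 0,"dx": 0,"dy": 0,"dz": 0,"grip": -1}

```text
time: 18.45
ee_pos: [0.5263, -0.0058, 0.2068]
tcp_rot: [0.268, 3.127, -0.001]
force: [-0.6, 0.1, -1.2]
width: -0.0
grip_force: 0.0
```

```bash
python3 -c "
from bench import *
print(close_job())"
```

```text
the job is handed in; nothing more can be done
None
```

I handed the job in at 18.5 s: the clamp is pressed down on the barrel (6.6 N), the pointer stands about 0.1 mm short of the clip's middle in the last picture, and the arm is drawn back clear; no verdict came back.

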